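# Latch, release and unload the plate carrier of a marking machine

## Task

Slide the plate carrier along the guide rail of the marking machine, gently and without ramming it, until the spring catch clicks, and let go for a second so that the catch alone holds it. Then press the red catch pad lightly with the fingers so that the ejector pushes the carrier back, draw the carrier out of the rail and set it down gently and flat in the blue tray. Leave the plate packs, the spare stylus and the mouse where they are.

Things in the scene. Friction and masses are not known exactly. Their poses are not given: they have to be found in the camera images.
- marker: Yellow plate-marking machine, fixed: black bed 385 x 160 mm, 12 mm thick, a greased steel guide rail, and at its closed end a yellow column and head (90 mm wide, underside 122 mm above the bench, from x = +42 mm on). Origin on the bench surface under the rail's centre line; own +x: the way the carrier slides in, towards the column; +y left of that; z up.
- rail_mouth (a point): Where the rail's lips begin, on its centre line and floor: 28 mm above the bench, x = -20 mm on the machine. Inward from here two lips (tops 47 mm above the bench) keep the carrier down: it lifts out only with its front end behind this point. Side walls 53 mm apart, tops 40 mm above the bench, from 92 mm before this point inwards; the floor runs 155 mm before it. Axes as the machine's.
- carrier_grip (a point): Centre of the black handle of the aluminium plate carrier: upright block 24 mm along the carrier, 16 mm across, 45 mm tall; 62.5 mm above the bench on the rail. Own x forward, y left, z up. Latched, it is near x = -45 mm on the machine, but the block carrying catch and ejector is clamped up to 8 mm either way of nominal and is not measured: feel for it.
- carrier_front (a point): Middle of the carrier's front end, 125 mm ahead of carrier_grip. The carrier is a plate 150 x 50 x 12 mm (rear end 25 mm behind carrier_grip, underside 34.5 mm below it), front-heavy in the hand, 0.2 to 0.45 kg, a blue name plate on its front half. At the start it lies loose in the rail, its front up to 20 mm under the lips, about as the machine is turned.
- catch (a joint): Spring catch with a red thumb pad on the rail's -y side: 0 up, 0.012 fully down (m), rises by itself. The carrier rides it down, then it snaps up (click) and holds. Frees the carrier from 0.006; 3 N to start, 8 N fully down; press under 20 N. Pad 34 mm along the rail x 26 mm, top 52 mm above the bench; with the carrier latched its centre is 20 mm in +x and 58 mm in -y (machine axes) of carrier_grip.
- ejector (a joint): Brass spring plunger at the closed end, met by the carrier's front: 0 fully out, grows (m) as it is pushed in; about 0.014 latched, clicks at 0.0145, hard stop 0.018. Spring 2 N (out) to 5.6 N; pushing the carrier in takes up to about 10 N before the stop; do not exceed 20 N. When the catch is pressed it drives the carrier 14 mm back, where the catch no longer holds it.
- tray: Blue tray for finished parts, fixed, 220 x 130 mm outside, 25 mm high, walls 4 mm, floor 4 mm thick; origin at the centre of its underside, own x along its length. The carrier fits lengthwise, facing either way.
- stylus: spare marking stylus, dark steel, 22 mm round, 24 mm tall, standing on the machine's bed (leave it alone; origin under its middle)
- blanks: small blue pack of blank plates, 50 x 24 x 16 mm, on the machine's bed (leave it alone; origin under its middle)
- plate_pack: larger blue plate pack, 55 x 35 x 22 mm, on the bench (leave it alone; origin under its middle)
- mouse: grey computer mouse, 100 x 58 x 32 mm (leave it alone; origin under its middle)
Things that resemble listed ones, but are neither listed nor needed, are in the scene too. What is shaped like the part that bears carrier_grip but pink or yellow is not meant.

How it is judged (in metres and radians):
On the way, in this order (a step that is already met when the one before it is completed fails the run):
1. the carrier is latched: ejector pushed in by more than 12 mm, the catch up again (under 2.5 mm), and the robot not touching the carrier, for 0.5 s (value of joint ejector above 0.012 m and value of joint catch below 0.0025 m and contact force between the fingers and carrier below 0.1 N), for 0.5 s.
2. the fingers press the catch pad down by more than 4 mm while the robot does not hold the carrier (value of joint catch above 0.004 m and contact force between the fingers and catch above 1 N and contact force between the fingers and carrier below 0.1 N).
3. the ejector has pushed the carrier back (ejector under 5 mm) (value of joint ejector below 0.005 m).
At the end, for the whole second after the job is handed in: The carrier lies flat (within 0.08 rad) and at rest on the floor of the blue tray, inside its walls, handle up and released; the catch is up again (z of carrier_grip in the frame of tray between 0.034 and 0.044 m and x of carrier_grip in the frame of tray between -0.095 and 0.095 m and y of carrier_grip in the frame of tray between -0.055 and 0.055 m and angle between carrier_grip's own z axis and vertical below 0.08 rad and linear speed of carrier below 0.02 m/s and value of joint catch below 0.002 m and contact force between the fingers and carrier below 0.1 N); the robot touches nothing.
It fails at once if the carrier is rammed against the ejector's hard stop (over 22 N) (contact force between carrier and ejector above 22 N).
It fails at once if the carrier is forced against the catch (over 30 N) (contact force between carrier and catch above 30 N).
It fails at once if the red pad is pressed too hard (over 25 N) (contact force between anything else and catch_c2 above 25 N).
It fails at once if the carrier is dropped or pushed hard into the tray (over 60 N) (contact force between carrier and tray above 60 N).
It fails at once if a plate pack, the spare stylus or the mouse is shifted by more than 30 mm (distance of any of stylus, blanks, plate_pack, mouse from where it was at the start of the episode above 0.03 m).
It also fails if it takes over 64 s, if anything falls off the work surface, if the arm or the gripper's body presses on something with over 40 N, if the wrist force passes 120 N, or if a joint passes its speed limit or range.

## Robot

A 6-joint arm with a two-finger parallel gripper is mounted at the origin on the work surface. World frame = base frame: x ahead of the robot, y to its left, z up, the work surface at z = 0. Lengths are in m, angles in degrees, forces in N, time in s.
With the tool pointing down it reaches from about 0.3 to 0.875 m from the base axis. Payload 6.4 kg.
Tool frame: the origin (TCP) lies at the very end of the fingers, on their centre line; the grasp point (between the pads) lies 19 mm behind it; z points along the fingers, x is the direction in which the jaws open and shut, and the axes are right-handed (so a half turn about z gives the same grasp; the last joint's range is limited). The gripper opens to 88 mm and grips with 3 to 60 N. Pads are 18 mm wide; open, the fingers measure 123 mm over their backs; the gripper's body (75 mm by 187 mm) begins 45 mm behind the grasp point.
Start: joints at [62.836, 10.359, 92.074, -0, 77.567, -11.82], TCP at [0.152, 0.555, 0.209] pointing down, gripper open.
Joint ranges: [-171.53, 171.53], [-51.25, 118.39], [17.06, 147.69], [-65.23, 245.23], [0, 150.52], [-178.68, 178.68]. Speed limits (degrees/s): [147.25, 147.25, 172.46, 180, 180, 180].

## Interface

Orientations are given as a 3x3 rotation matrix whose columns are the frame's x, y, z axes.
In Python, from bench import ctrl gives the robot as it stands.
- The arm moves only by the tool play_rows, never from a script. Its argument "targets" is a list of rows, each an object with "slide": the shift along the tool's x, y, z in mm, a list of three; "dr": the turn, a rotation vector about the tool's x, y, z in degrees, a list of three. In form: [{"slide": [tx, ty, tz], "dr": [ax, ay, az]}, ...]. A call has 1 to 10 rows; each row is the pose to reach, as a shift and turn from the pose commanded when the call began, along the tool's axes at that moment; what a row does not reach only later rows make up. A row lasts 1/12 s, in which the tool goes at most 41.7 mm and 7.16 degrees, less where a joint would pass 70% of its speed; a pose out of reach is approached as far as the arm can. A call with a gripper value outside its range is refused whole. "hand" is the finger opening in mm, from 0 to 88.1, set as the call begins (left out, the last holds). The fingers move at their own pace and stop on an object; "squeeze" is the grip in N (left out, the last holds). Time passes only in rows, so rows that repeat a pose let the fingers close. It gives the time, the measured TCP pose, the force and the opening at its end, in the units of the state.
- ctrl.observe(): the state, without advancing time (a new reading comes with each control period).
- ctrl.capture(name): name is "side" or "top" or "wrist"; returns a dict with "frame" (400x640x3 uint8, red, green, blue), "range_z" (400x640 float32, m along the optical axis (not along the pixel's ray), 0 where there is no reading), "mtx" (3x3 intrinsics, pixels), "extrinsics" (4x4, takes a point from camera to world coordinates); the wrist camera has in their place "mount" (4x4, takes a point from camera to tool coordinates, whose origin is the TCP and whose axes are the tool frame's). Camera axes: x right, y down, z forward; pixel columns grow to the right and rows downward; lengths in m; the calibration is good to about 2 mm. A picture is of the moment at which its call begins: read the wrist's pose just before it.
- ctrl.finish_job(): hands the job in, once; it reports no verdict.
Trained networks look in the newest picture that a camera, given by its name, has taken for a name from the list of things; names that differ only in an ending like _2 or _b are one class to them, and where a whole thing is asked for, a point or a joint stands for the part that bears it (a point fixed in the world has none). Each returns a list of dicts, best first, with "p" (0 to 1); they miss things now and then, are a little off and sometimes report something else, mostly with a low value. They report only what shows in the picture. A call takes as long as a camera call. They do not tell look-alikes from the thing itself.
- ctrl.search_frame(name, camera): "rect" ([left, top, right, bottom] in pixels, round what is visible of it).
The state is a dict: "time_s": time; "joints": joint angles; "joint_vel": joint speeds; "joint_torque": joint torques, N m; "tcp_pos": TCP position; "tcp_rot": TCP orientation; "wrist_force": force on the tool from outside, world axes, zero at the start; "wrist_torque": the same for the moment, N m; "width": finger opening in m.
Only numpy, scipy, OpenCV 4.12 (cv2) and the standard library are available. Lean on these libraries where they do the work, as an engineer would, in place of code of your own. Each camera call takes 0.05 s, during which the arm holds its last target. There are 200 camera calls.

## Working session

There is one attempt and no reset: what is moved stays moved. The work goes in short steps, Python scripts to look and compute and a tool call to move; the robot and the scene stay as the last step left them, time stands still between calls to the robot, and variables do not carry over. Pictures are saved under pics/ and viewed, about 8 in all and at most 12, crops included, and the job is handed in when it is done.

Besides the shell and the picture viewer there is one more tool, called after "Emit:" by a JSON object that holds its "name" and its "arguments", one argument or row to a line. play_rows: Moves the arm, as the interface text tells. Its arguments: {"type":"object","properties":{"targets":{"type":"array","items":{"type":"object","properties":{"slide":{"type":"array","items":{"type":"number"}},"dr":{"type":"array","items":{"type":"number"}}}}},"hand":{"type":"number"},"squeeze":{"type":"number"}},"required":["targets"]}

```bash
mkdir -p pics; ls; cat > h.py <<'E'
import numpy as np, cv2
from bench import ctrl
def cap(n):
    s=ctrl.observe(); c=ctrl.capture(n)
    if 'extrinsics' in c: T=np.array(c['extrinsics'])
    else:
        W=np.eye(4); W[:3,:3]=s['tcp_rot']; W[:3,3]=s['tcp_pos']; T=W@np.array(c['mount'])
    c['T']=T; c['K']=np.array(c['mtx']); return c
def world(c):
    z=c['range_z']; h,w=z.shape; u,v=np.meshgrid(np.arange(w),np.arange(h)); K=c['K']
    P=np.stack([(u-K[0,2])/K[0,0]*z,(v-K[1,2])/K[1,1]*z,z],-1)
    return P@c['T'][:3,:3].T+c['T'][:3,3]
def save(c,f,box=None,s=1):
    im=c['frame'][:,:,::-1]
    if box: im=im[box[1]:box[3],box[0]:box[2]]
    cv2.imwrite('pics/'+f,cv2.resize(im,None,fx=s,fy=s,interpolation=cv2.INTER_CUBIC))
E
python3 - <<'E'
from h import *
for n in ['top','side']:
    c=cap(n); save(c,n+'1.png'); P=world(c); np.savez('/tmp/'+n,P=P,f=c['frame'])
    for k in ['marker','carrier_grip','catch','tray','stylus','blanks','plate_pack','mouse']:
        for d in ctrl.search_frame(k,n)[:3]:
            r=d['rect']; u,v=int((r[0]+r[2])/2),int((r[1]+r[3])/2)
            print(n,k,round(d['p'],2),np.round(r),P[min(v,399),min(u,639)].round(3))
print({k:np.round(v,3) for k,v in ctrl.observe().items()})
E
```

```text
pics
top marker 0.85 [182. 173. 354. 237.] [0.542 0.165 0.242]
top carrier_grip 0.92 [339. 252. 362. 304.] [ 0.339 -0.058  0.012]
top carrier_grip 0.8 [323. 120. 375. 146.] [ 0.774 -0.046  0.015]
top carrier_grip 0.79 [295. 192. 345. 210.] [0.563 0.036 0.04 ]
top catch 0.49 [287. 182. 305. 189.] [0.607 0.106 0.053]
top tray 0.9 [405. 191. 463. 270.] [ 0.483 -0.306  0.007]
top stylus 0.61 [333. 217. 346. 224.] [ 0.508 -0.021  0.041]
top blanks 0.72 [324. 176. 343. 186.] [ 0.624 -0.002  0.023]
top blanks 0.29 [285. 181. 301. 196.] [0.601 0.116 0.022]
top plate_pack 0.77 [390. 152. 409. 172.] [ 0.688 -0.199  0.022]
top mouse 0.56 [183. 172. 356. 238.] [0.542 0.163 0.239]
top mouse 0.51 [174. 196. 192. 230.] [0.521 0.44  0.031]
side marker 0.79 [278.   6. 384. 269.] [0.571 0.164 0.156]
side marker 0.16 [317. 188. 356. 244.] [0.568 0.035 0.041]
side carrier_grip 0.85 [316. 189. 357. 246.] [0.567 0.029 0.04 ]
side carrier_grip 0.78 [190. 249. 268. 288.] [ 0.336 -0.057  0.012]
side carrier_grip 0.77 [200. 162. 246. 222.] [0.312 0.173 0.01 ]
side catch 0.57 [331. 179. 361. 201.] [0.612 0.148
[... 201 characters left out ...]
_pack 0.68 [400. 295. 437. 330.] [ 0.682 -0.207  0.021]
side mouse 0.41 [285. 122. 292. 133.] [0.49  0.412 0.021]
{'time_s': np.float64(0.9), 'joints': array([ 6.2838e+01,  1.0358e+01,  9.2075e+01,  2.0000e-03,  7.7567e+01,
       -1.1819e+01]), 'joint_vel': array([ 0.085, -0.034,  0.048, -0.049, -0.005,  0.062]), 'joint_torque': array([-0.0000e+00, -4.3382e+01, -3.4218e+01,  7.0000e-02,  3.1000e-02,
       -0.0000e+00]), 'tcp_pos': array([0.152, 0.555, 0.209]), 'tcp_rot': array([[ 0.265,  0.964, -0.   ],
       [ 0.964, -0.265,  0.   ],
       [-0.   , -0.   , -1.   ]]), 'wrist_force': array([0.163, 0.176, 0.174]), 'wrist_torque': array([-0.013,  0.049,  0.026]), 'width': np.float64(0.088)}
```

```bash
python3 - <<'E'
import cv2,numpy as np
a=cv2.imread('pics/top1.png')[100:320,160:480]; cv2.imwrite('pics/t2.png',cv2.resize(a,None,fx=2.5,fy=2.5,interpolation=cv2.INTER_CUBIC))
d=np.load('/tmp/top.npz');P=d['P'];f=d['f'].astype(int)
# handle: black pts z 0.07..0.095
Z=P[...,2];X=P[...,0];Y=P[...,1]
m=(Z>0.072)&(Z<0.1)&(abs(X-.56)<.12)&(Y<.12)&(Y>-.15)
print('handle',m.sum(),P[m].mean(0) if m.any() else 0)
# carrier plate top z=.04
m=(abs(Z-.04)<.003)&(abs(X-.56)<.1)&(Y<.1)&(Y>-.15)
r=cv2.minAreaRect((P[m][:,:2]*1000).astype(np.float32));print('plate',m.sum(),r)
m=(Z>.23)&(Z<.27)&(Y>.05);r=cv2.minAreaRect((P[m][:,:2]*1000).astype(np.float32));print('head',r)
m=(abs(Z-.025)<.004)&(Y<-.22)&(X<.62)&(X>.35);r=cv2.minAreaRect((P[m][:,:2]*1000).astype(np.float32));print('tray rim',m.sum(),r)
m=(f[...,0]>140)&(f[...,1]<60)&(f[...,2]<60);print('red',m.sum(),P[m].mean(0),P[m][:,2].min())
E
```

```text
handle 47 [ 0.56949377 -0.00743775  0.08467478]
plate 704 ((556.7742309570312, 32.95036697387695), (136.51318359375, 91.80352020263672), 83.66813659667969)
head ((379.6715087890625, 394.8157043457031), (168.01095581054688, 610.357666015625), 47.59851837158203)
tray rim 332 ((480.48101806640625, -316.46429443359375), (131.34617614746094, 219.8674774169922), 82.06236267089844)
red 290 [ 0.72254269 -0.19442436  0.04480797] 0.018340308963415985
```

View pics/t2.png

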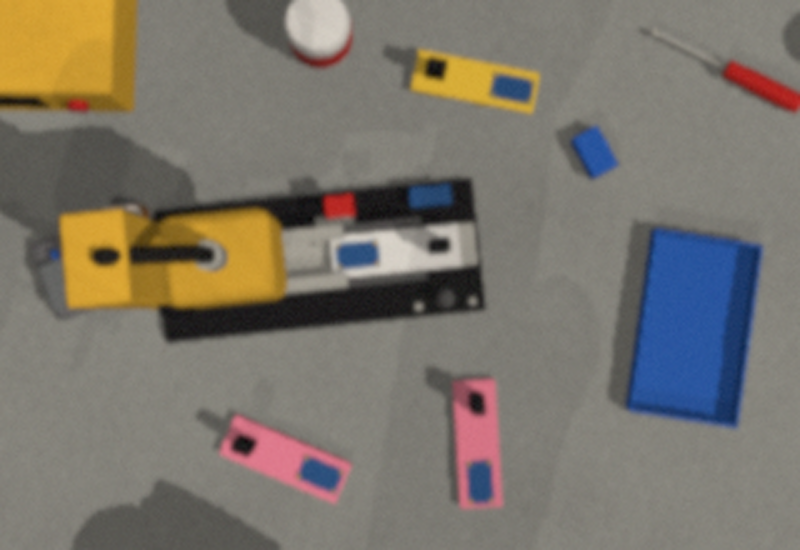

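View pics/side1.png

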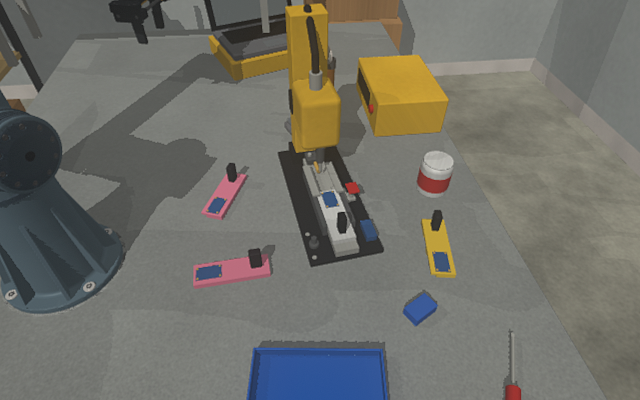

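```bash
cat >> h.py <<'E'
def togo(p,ax):
    """shift (mm, tool axes) and yaw (deg about tool z) to reach p with tool x along ax (or -ax)"""
    s=ctrl.observe(); R=np.array(s['tcp_rot']); d=R.T@(np.array(p)-s['tcp_pos'])*1000
    a=R.T@np.array([ax[0],ax[1],0]); y=np.degrees(np.arctan2(a[1],a[0])); y=(y+90)%180-90
    return d.round(1), round(y,2)
E
python3 - <<'E'
from h import *
d=np.load('/tmp/top.npz');P=d['P'];f=d['f'].astype(int);Z=P[...,2];X=P[...,0];Y=P[...,1]
roi=(X>.4)&(X<.7)&(Y<.35)&(Y>-.13)
m=roi&(f.max(-1)<50)&(Z<.03)&(Z>.004)
m=cv2.morphologyEx(m.astype(np.uint8),cv2.MORPH_OPEN,np.ones((3,3)))>0
print('bed',cv2.minAreaRect((P[m][:,:2]*1000).astype(np.float32)))
m=roi&(f[...,0]>130)&(f[...,1]<60); print('red',m.sum(),np.median(P[m],0).round(4))
m=roi&(f.min(-1)>150)&(abs(Z-.04)<.006)&(Y<.09); m=cv2.morphologyEx(m.astype(np.uint8),cv2.MORPH_OPEN,np.ones((3,3)))>0
print('carrier',cv2.minAreaRect((P[m][:,:2]*1000).astype(np.float32)))
m=roi&(Z>.078)&(Z<.1)&(Y<.05)&(f.max(-1)<70);print('handle',m.sum(),P[m].mean(0),np.median(P[m],0))
# edges of the bed at +x side: fit
for lo,hi in((-.12,.08),):
  pass
t=np.radians(94); print(togo([.569,-.007,.25],[1,-.07]))
E
```

```text
bed ((556.0493774414062, 133.72007751464844), (155.0531768798828, 379.0408020019531), 6.782701015472412)
red 92 [0.616  0.1092 0.0529]
carrier ((566.0393676757812, 27.284210205078125), (48.12297439575195, 119.7074203491211), 6.537961006164551)
handle 27 [ 0.57051869 -0.00626806  0.08527263] [ 0.56947759 -0.00607438  0.08513458]
(array([-431.2,  550.6,  -41.1]), np.float64(78.66))
```

Emit:
{"name": "play_rows", "arguments": {
  "targets": [
    {"slide": [-480,348,-50],"dr": [0,0,68]},
    {"slide": [-480,348,-50],"dr": [0,0,68]},
    {"slide": [-480,348,-50],"dr": [0,0,68]},
    {"slide": [-480,348,-50],"dr": [0,0,68]},
    {"slide": [-480,348,-50],"dr": [0,0,68]},
    {"slide": [-480,348,-50],"dr": [0,0,68]},
    {"slide": [-480,348,-50],"dr": [0,0,68]},
    {"slide": [-480,348,-50],"dr": [0,0,68]},
    {"slide": [-480,348,-50],"dr": [0,0,68]},
    {"slide": [-480,348,-50],"dr": [0,0,68]}
  ],
  "hand": 50
}}

```text
time_s: 1.73
tcp_pos: [0.2984, 0.1642, 0.2445]
tcp_rot: [[0.994, 0.11, 0.002], [0.11, -0.994, 0.0], [0.002, -0.0, -1.0]]
wrist_force: [0.8, 0.1, 0.2]
width: 0.05
```

```bash
python3 - <<'E'
from h import *
print(ctrl.observe()['tcp_pos'],togo([.575,-.01,.2],[.993,.115]))
E
```

```text
[0.29835801 0.16423003 0.24446407] (array([255.6, 203.7,  44.9]), np.float64(-0.27))
```

Emit:
{"name": "play_rows", "arguments": {
  "targets": [
    {"slide": [256,204,45]},
    {"slide": [256,204,45]},
    {"slide": [256,204,45]},
    {"slide": [256,204,45]},
    {"slide": [256,204,45]},
    {"slide": [256,204,45]},
    {"slide": [256,204,45]},
    {"slide": [256,204,45]},
    {"slide": [256,204,45]},
    {"slide": [256,204,45]}
  ]
}}

```text
validation failed for argument at $.ta...
```

```bash
cat > look.py <<'E'
from h import *
import sys
s=ctrl.observe(); c=cap('wrist'); save(c,sys.argv[1]); P=world(c); f=c['frame'].astype(int);Z=P[...,2];X=P[...,0];Y=P[...,1]
np.savez('/tmp/w',P=P,f=c['frame'])
print(s['time_s'],np.round(s['tcp_pos'],4))
m=(Z>.081)&(Z<.09)&(f.max(-1)<90)&(abs(X-.57)<.1)&(abs(Y)<.15)
if m.any(): print('handle',m.sum(),P[m].mean(0).round(4),cv2.minAreaRect((P[m][:,:2]*1000).astype(np.float32)))
m=(Z>.036)&(Z<.044)&(f.min(-1)>130)&(X>.45)&(X<.68)
if m.any(): print('plate',m.sum(),cv2.minAreaRect((P[m][:,:2]*1000).astype(np.float32)))
m=(f[...,0]>120)&(f[...,1]<70)&(f[...,2]<70)&(Z<.08)
if m.any(): print('red',m.sum(),np.median(P[m],0).round(4),cv2.minAreaRect((P[m][:,:2]*1000).astype(np.float32)))
E
python3 look.py w1.png
```

```text
1.7333 [0.2984 0.1642 0.2445]
plate 1659 ((556.4634399414062, 135.05532836914062), (85.00230407714844, 178.8494110107422), 17.63714599609375)
red 218 [0.6134 0.0992 0.0519] ((625.0277099609375, 89.2448959350586), (20.46036720275879, 59.19047927856445), 50.097904205322266)
```

View pics/w1.png

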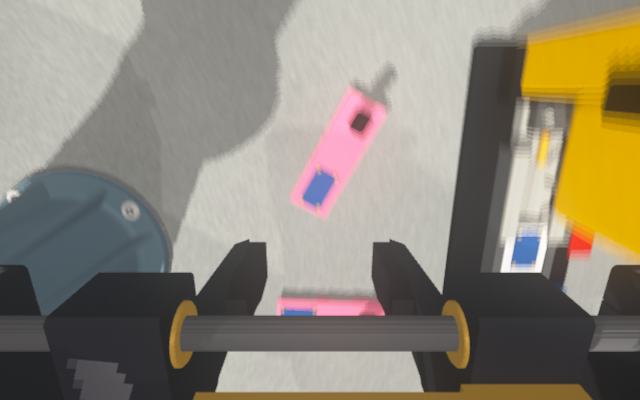

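The call was refused (each row needs dr), and the picture shows the arm still left of the machine: pink look-alikes at (340,150) and (330,305), and the real carrier with its plate at (525,250). I'll repeat the move with dr.

Emit:
{"name": "play_rows", "arguments": {
  "targets": [
    {"slide": [256,204,45],"dr": [0,0,0]},
    {"slide": [256,204,45],"dr": [0,0,0]},
    {"slide": [256,204,45],"dr": [0,0,0]},
    {"slide": [256,204,45],"dr": [0,0,0]},
    {"slide": [256,204,45],"dr": [0,0,0]},
    {"slide": [256,204,45],"dr": [0,0,0]},
    {"slide": [256,204,45],"dr": [0,0,0]},
    {"slide": [256,204,45],"dr": [0,0,0]},
    {"slide": [256,204,45],"dr": [0,0,0]},
    {"slide": [256,204,45],"dr": [0,0,0]}
  ]
}}

```text
time_s: 2.62
tcp_pos: [0.5766, -0.0079, 0.1969]
tcp_rot: [[0.993, 0.114, -0.003], [0.114, -0.993, 0.001], [-0.003, -0.001, -1.0]]
wrist_force: [-0.3, -0.1, -0.1]
width: 0.05
```

```bash
python3 look.py w2.png
```

```text
2.6167 [ 0.5766 -0.0079  0.1969]
handle 410 [ 0.5712 -0.006   0.0849] ((570.9437866210938, -6.524380683898926), (14.031500816345215, 22.06296730041504), 6.663781642913818)
plate 5975 ((570.328125, 51.4566764831543), (63.123653411865234, 167.35693359375), 6.6979498863220215)
red 3811 [0.7878 0.12   0.0494] ((721.8125, 117.18994140625), (236.7179718017578, 76.53079223632812), 12.522671699523926)
```

View pics/w2.png

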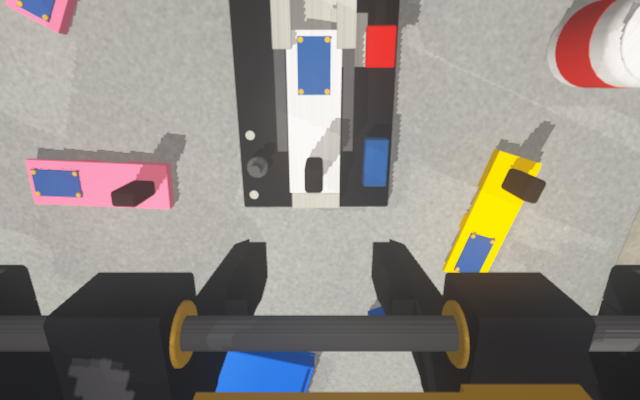

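The wrist view shows the aluminium carrier in the rail: its black handle at (314,175), blue name plate at (314,65), red pad at (380,45), stylus at (257,167) and blanks at (375,162). The look-alikes are pink at (130,190) and yellow at (520,185). I choose the handle at (314,175).

Emit:
{"name": "play_rows", "arguments": {
  "targets": [
    {"slide": [-4,-3,40],"dr": [0,0,0]},
    {"slide": [-4,-3,75],"dr": [0,0,0]},
    {"slide": [-4,-3,90],"dr": [0,0,0]},
    {"slide": [-4,-3,90],"dr": [0,0,0]},
    {"slide": [-4,-3,90],"dr": [0,0,0]}
  ],
  "hand": 44
}}

```text
time_s: 3.08
tcp_pos: [0.571, -0.0035, 0.1095]
tcp_rot: [[0.993, 0.117, -0.0], [0.117, -0.993, 0.0], [-0.0, -0.0, -1.0]]
wrist_force: [0.9, -0.0, 0.5]
width: 0.0442
```

```bash
python3 - <<'E'
from h import *
s=ctrl.observe();print(s['time_s'],s['tcp_pos'],togo([.571,-.0063,.05],[.9932,.116]))
E
```

```text
3.0833 [ 0.57100484 -0.00345056  0.10946673] (array([-0.3,  2.8, 59.5]), np.float64(0.07))
```

Emit:
{"name": "play_rows", "arguments": {
  "targets": [
    {"slide": [0,3,25],"dr": [0,0,0]},
    {"slide": [0,3,45],"dr": [0,0,0]},
    {"slide": [0,3,58],"dr": [0,0,0]},
    {"slide": [0,3,60],"dr": [0,0,0]},
    {"slide": [0,3,60],"dr": [0,0,0]},
    {"slide": [0,3,60],"dr": [0,0,0]}
  ]
}}

```text
time_s: 3.58
tcp_pos: [0.5733, -0.0076, 0.0507]
tcp_rot: [[0.993, 0.116, 0.002], [0.116, -0.993, -0.001], [0.002, 0.001, -1.0]]
wrist_force: [-0.1, 0.5, 0.7]
width: 0.0442
```

Emit:
{"name": "play_rows", "arguments": {
  "targets": [
    {"slide": [0,0,0],"dr": [0,0,0]},
    {"slide": [0,0,0],"dr": [0,0,0]},
    {"slide": [0,0,0],"dr": [0,0,0]},
    {"slide": [0,0,0],"dr": [0,0,0]},
    {"slide": [0,0,0],"dr": [0,0,0]},
    {"slide": [0,0,0],"dr": [0,0,0]}
  ],
  "hand": 5,
  "squeeze": 20
}}

```text
time_s: 4.08
tcp_pos: [0.5723, -0.0076, 0.0493]
tcp_rot: [[0.993, 0.116, 0.0], [0.116, -0.993, -0.0], [0.0, 0.0, -1.0]]
wrist_force: [-1.4, -0.3, 2.3]
width: 0.0153
```

```bash
cat > st.py <<'E'
from h import *
s=ctrl.observe();O=np.array([.5565,.1275]);ux=np.array([-.116,.9932]);d=np.array(s['tcp_pos'])[:2]-O
R=np.array(s['tcp_rot']);print(s['time_s'],'w',round(s['width'],4),np.round(s['tcp_pos'],4),'mach x %.1f y %.1f'%(d@ux*1000,(d@[-ux[1],ux[0]])*1000),'F tool',(R.T@np.array(s['wrist_force'])).round(1),'M',(R.T@np.array(s['wrist_torque'])).round(2),'Rx',R[:,0].round(4))
E
python3 st.py
```

```text
4.0833 w 0.0153 [ 0.5723 -0.0076  0.0493] mach x -136.0 y -0.1 F tool [-1.5  0.1 -2.3] M [-0.06 -0.29 -0.01] Rx [9.933e-01 1.159e-01 4.000e-04]
```

Emit:
{"name": "play_rows", "arguments": {
  "targets": [
    {"slide": [0,-4,0],"dr": [0,0,0]},
    {"slide": [0,-10,0],"dr": [0,0,0]},
    {"slide": [0,-17,0],"dr": [0,0,0]},
    {"slide": [0,-24,0],"dr": [0,0,0]},
    {"slide": [0,-31,0],"dr": [0,0,0]},
    {"slide": [0,-38,0],"dr": [0,0,0]},
    {"slide": [0,-45,0],"dr": [0,0,0]},
    {"slide": [0,-51,0],"dr": [0,0,0]},
    {"slide": [0,-55,0],"dr": [0,0,0]},
    {"slide": [0,-57,0],"dr": [0,0,0]}
  ]
}}

```text
time_s: 4.92
tcp_pos: [0.5658, 0.0498, 0.0493]
tcp_rot: [[0.993, 0.117, 0.001], [0.117, -0.993, -0.001], [0.001, 0.001, -1.0]]
wrist_force: [0.6, -3.2, 5.0]
width: 0.0155
```

```bash
python3 st.py
```

```text
4.9167 w 0.0155 [0.5658 0.0498 0.0493] mach x -78.3 y -0.2 F tool [ 0.2  3.3 -5. ] M [-0.64 -0.06 -0.01] Rx [9.932e-01 1.168e-01 7.000e-04]
```

Emit:
{"name": "play_rows", "arguments": {
  "targets": [
    {"slide": [0,-2,0],"dr": [0,0,0]},
    {"slide": [0,-4,0],"dr": [0,0,0]},
    {"slide": [0,-6,0],"dr": [0,0,0]},
    {"slide": [0,-8,0],"dr": [0,0,0]},
    {"slide": [0,-10,0],"dr": [0,0,0]},
    {"slide": [0,-11,0],"dr": [0,0,0]},
    {"slide": [0,-12,0],"dr": [0,0,0]},
    {"slide": [0,-12,0],"dr": [0,0,0]}
  ]
}}

```text
time_s: 5.58
tcp_pos: [0.5646, 0.0616, 0.0495]
tcp_rot: [[0.993, 0.116, 0.001], [0.116, -0.993, -0.0], [0.001, 0.0, -1.0]]
wrist_force: [-0.1, -2.0, 5.9]
width: 0.0154
```

```bash
python3 st.py
```

```text
5.5833 w 0.0154 [0.5646 0.0616 0.0495] mach x -66.4 y -0.4 F tool [-0.3  1.9 -5.9] M [-0.31 -0.07 -0.04] Rx [0.9932 0.1163 0.0012]
```

Emit:
{"name": "play_rows", "arguments": {
  "targets": [
    {"slide": [0,-1.5,0],"dr": [0,0,0]},
    {"slide": [0,-3,0],"dr": [0,0,0]},
    {"slide": [0,-4.5,0],"dr": [0,0,0]},
    {"slide": [0,-6,0],"dr": [0,0,0]}
  ]
}}

```text
time_s: 5.92
tcp_pos: [0.564, 0.0674, 0.0495]
tcp_rot: [[0.993, 0.116, 0.001], [0.116, -0.993, -0.0], [0.001, 0.0, -1.0]]
wrist_force: [0.6, -2.7, 6.0]
width: 0.0155
```

Emit:
{"name": "play_rows", "arguments": {
  "targets": [
    {"slide": [0,-1,0],"dr": [0,0,0]},
    {"slide": [0,-2,0],"dr": [0,0,0]},
    {"slide": [0,-3,0],"dr": [0,0,0]}
  ]
}}

```text
time_s: 6.17
tcp_pos: [0.5638, 0.0699, 0.0495]
tcp_rot: [[0.993, 0.116, 0.002], [0.116, -0.993, -0.001], [0.001, 0.001, -1.0]]
wrist_force: [0.8, -4.6, 6.1]
width: 0.0156
```

Emit:
{"name": "play_rows", "arguments": {
  "targets": [
    {"slide": [0,-1,0],"dr": [0,0,0]},
    {"slide": [0,-2,0],"dr": [0,0,0]},
    {"slide": [0,-3,0],"dr": [0,0,0]}
  ]
}}

```text
time_s: 6.42
tcp_pos: [0.5635, 0.0727, 0.0495]
tcp_rot: [[0.993, 0.116, 0.002], [0.116, -0.993, -0.001], [0.001, 0.001, -1.0]]
wrist_force: [0.5, -5.2, 6.6]
width: 0.0154
```

Emit:
{"name": "play_rows", "arguments": {
  "targets": [
    {"slide": [0,-1,0],"dr": [0,0,0]},
    {"slide": [0,-2,0],"dr": [0,0,0]},
    {"slide": [0,-3,0],"dr": [0,0,0]}
  ]
}}

```text
time_s: 6.67
tcp_pos: [0.5632, 0.0756, 0.0495]
tcp_rot: [[0.993, 0.116, 0.002], [0.116, -0.993, -0.001], [0.001, 0.002, -1.0]]
wrist_force: [0.8, -4.5, 6.0]
width: 0.0152
```

Emit:
{"name": "play_rows", "arguments": {
  "targets": [
    {"slide": [0,-1,0],"dr": [0,0,0]},
    {"slide": [0,-2,0],"dr": [0,0,0]}
  ]
}}

```text
time_s: 6.83
tcp_pos: [0.5629, 0.0775, 0.0495]
tcp_rot: [[0.993, 0.116, 0.002], [0.116, -0.993, -0.002], [0.001, 0.002, -1.0]]
wrist_force: [0.7, -5.5, 6.1]
width: 0.0156
```

Emit:
{"name": "play_rows", "arguments": {
  "targets": [
    {"slide": [0,-1,0],"dr": [0,0,0]},
    {"slide": [0,-1,0],"dr": [0,0,0]}
  ]
}}

```text
time_s: 7.0
tcp_pos: [0.5628, 0.0787, 0.0495]
tcp_rot: [[0.993, 0.116, 0.002], [0.116, -0.993, -0.001], [0.002, 0.002, -1.0]]
wrist_force: [0.9, -4.5, 5.9]
width: 0.0156
```

Emit:
{"name": "play_rows", "arguments": {
  "targets": [
    {"slide": [0,-1,0],"dr": [0,0,0]},
    {"slide": [0,-2,0],"dr": [0,0,0]}
  ]
}}

```text
time_s: 7.17
tcp_pos: [0.5626, 0.0803, 0.0495]
tcp_rot: [[0.993, 0.116, 0.002], [0.116, -0.993, -0.002], [0.001, 0.002, -1.0]]
wrist_force: [0.5, -6.3, 5.6]
width: 0.0157
```

Emit:
{"name": "play_rows", "arguments": {
  "targets": [
    {"slide": [0,-1,0],"dr": [0,0,0]},
    {"slide": [0,-1.5,0],"dr": [0,0,0]}
  ]
}}

```text
time_s: 7.33
tcp_pos: [0.5622, 0.082, 0.0493]
tcp_rot: [[0.993, 0.116, 0.001], [0.116, -0.993, -0.001], [0.001, 0.002, -1.0]]
wrist_force: [1.3, -6.2, 3.7]
width: 0.0156
```

Emit:
{"name": "play_rows", "arguments": {
  "targets": [
    {"slide": [0,-1,0],"dr": [0,0,0]},
    {"slide": [0,-1.5,0],"dr": [0,0,0]}
  ]
}}

```text
time_s: 7.5
tcp_pos: [0.5621, 0.0832, 0.0493]
tcp_rot: [[0.993, 0.116, 0.001], [0.116, -0.993, -0.002], [0.001, 0.002, -1.0]]
wrist_force: [0.7, -7.8, 4.1]
width: 0.0157
```

Emit:
{"name": "play_rows", "arguments": {
  "targets": [
    {"slide": [0,-0.7,0],"dr": [0,0,0]},
    {"slide": [0,-1.2,0],"dr": [0,0,0]}
  ]
}}

```text
time_s: 7.67
tcp_pos: [0.562, 0.0842, 0.0493]
tcp_rot: [[0.993, 0.116, 0.001], [0.116, -0.993, -0.002], [0.001, 0.002, -1.0]]
wrist_force: [1.2, -7.4, 4.5]
width: 0.0158
```

```bash
python3 st.py; python3 - <<'E'
from h import *
c=cap('wrist'); save(c,'w3.png'); P=world(c); f=c['frame'].astype(int)
m=(f[...,0]>110)&(f[...,1]<70)&(f[...,2]<70)&(P[...,2]>.03)&(P[...,2]<.07)&(P[...,0]<.68)&(P[...,0]>.5)
print(m.sum(),np.median(P[m],0).round(4),np.percentile(P[m][:,2],[10,90]))
c=cap('top');P=world(c);f=c['frame'].astype(int)
m=(f[...,0]>130)&(f[...,1]<60)&(abs(P[...,0]-.616)<.04)&(abs(P[...,1]-.11)<.05)
print('top',m.sum(),np.median(P[m],0).round(4))
E
```

```text
7.6667 w 0.0158 [0.562  0.0842 0.0493] mach x -43.6 y -0.4 F tool [ 0.4  7.5 -4.4] M [-1.2  -0.02  0.04] Rx [0.9932 0.1162 0.0011]
2819 [0.6155 0.1101 0.0521] [0.05107114 0.05290135]
top 0 [nan nan nan]
  return _methods._mean(a, axis=axis, dtype=dtype,
  ret = um.true_divide(
```

View pics/w3.png

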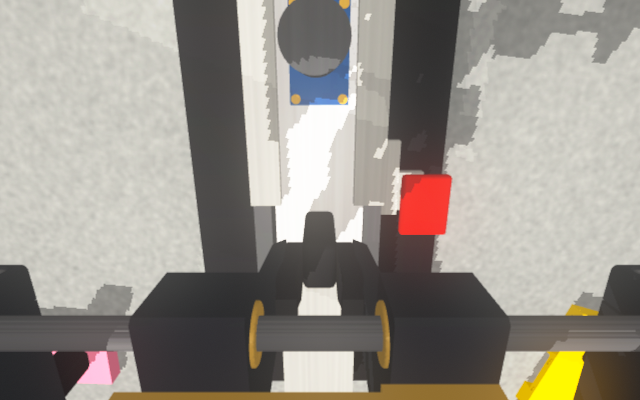

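The wrist view shows the fingers on the handle at (318,250) and the red pad at (425,205), with its top at 52 mm, so the catch is up. The resistance of 7.5 N fits a latched carrier. I'll release it and see whether it stays.

Emit:
{"name": "play_rows", "arguments": {
  "targets": [
    {"slide": [0,0,0],"dr": [0,0,0]},
    {"slide": [0,0,0],"dr": [0,0,0]},
    {"slide": [0,0,0],"dr": [0,0,0]},
    {"slide": [0,0,0],"dr": [0,0,0]}
  ],
  "hand": 30
}}

```text
time_s: 8.1
tcp_pos: [0.5605, 0.0857, 0.0483]
tcp_rot: [[0.993, 0.116, -0.002], [0.116, -0.993, 0.0], [-0.001, -0.001, -1.0]]
wrist_force: [0.7, -0.2, -0.0]
width: 0.0301
```

```bash
cat > car.py <<'E'
from h import *
import sys
c=cap('wrist'); save(c,sys.argv[1]); P=world(c); f=c['frame'].astype(int);Z=P[...,2]
O=np.array([.5565,.1275]);ux=np.array([-.116,.9932]);rel=P[...,:2]-O;a=rel@ux*1000;b=rel@[-ux[1],ux[0]]*1000
m=(f[...,2]>110)&(f[...,0]<80)&(abs(b)<24)&(Z>.036)&(Z<.048)
print('nameplate n',m.sum(),'x',np.percentile(a[m],[1,50]).round(1))
m=(f[...,0]>110)&(f[...,1]<70)&(f[...,2]<70)&(Z>.03)&(Z<.07)&(b<-30)&(b>-90)
print('pad x range',np.percentile(a[m],[1,50,99]).round(1),'y',np.percentile(b[m],[1,99]).round(1),'z',np.median(Z[m]).round(4))
m=(Z>.081)&(Z<.088)&(f.max(-1)<90)&(abs(b)<14)&(a<0)&(a>-160)
if m.any():print('handle top',m.sum(),np.percentile(a[m],[1,50,99]).round(1))
E
python3 st.py; python3 car.py w4.png
```

```text
8.1 w 0.0301 [0.5605 0.0857 0.0483] mach x -42.0 y 0.8 F tool [0.7 0.2 0. ] M [-0.08 -0.04 -0.05] Rx [ 0.9932  0.1163 -0.0015]
nameplate n 456 x [33.  39.4]
pad x range [-41.5 -24.1  -8.7] y [-68.9 -44.8] z 0.0521
handle top 720 [-56.2 -49.6 -34.5]
```

The carrier stayed put: the handle is at about -45.3, the pad centre at -25 (20 mm apart, as when latched), and the pad is up. I'll wait, then lift and go over the pad.

Emit:
{"name": "play_rows", "arguments": {
  "targets": [
    {"slide": [0,0,0],"dr": [0,0,0]},
    {"slide": [0,0,0],"dr": [0,0,0]},
    {"slide": [0,0,0],"dr": [0,0,0]},
    {"slide": [0,0,0],"dr": [0,0,0]},
    {"slide": [0,0,0],"dr": [0,0,0]},
    {"slide": [0,0,0],"dr": [0,0,0]},
    {"slide": [0,0,-8],"dr": [0,0,0]},
    {"slide": [0,0,-30],"dr": [0,0,0]},
    {"slide": [0,0,-55],"dr": [0,0,0]},
    {"slide": [0,0,-60],"dr": [0,0,0]}
  ]
}}

```text
time_s: 8.98
tcp_pos: [0.564, 0.0849, 0.1135]
tcp_rot: [[0.993, 0.116, 0.006], [0.116, -0.993, -0.0], [0.006, 0.001, -1.0]]
wrist_force: [1.1, 0.2, 1.1]
width: 0.0298
```

Emit:
{"name": "play_rows", "arguments": {
  "targets": [
    {"slide": [25,-5,0],"dr": [0,0,0]},
    {"slide": [50,-12,0],"dr": [0,0,0]},
    {"slide": [68,-17,0],"dr": [0,0,0]},
    {"slide": [68,-17,15],"dr": [0,0,0]},
    {"slide": [68,-17,28],"dr": [0,0,0]},
    {"slide": [68,-17,40],"dr": [0,0,0]},
    {"slide": [68,-17,40],"dr": [0,0,0]},
    {"slide": [68,-17,40],"dr": [0,0,0]},
    {"slide": [68,-17,40],"dr": [0,0,0]}
  ],
  "hand": 0
}}

```text
time_s: 9.73
tcp_pos: [0.6267, 0.1096, 0.0691]
tcp_rot: [[0.993, 0.116, -0.0], [0.116, -0.993, 0.0], [-0.0, -0.0, -1.0]]
wrist_force: [-0.2, 0.0, -0.5]
width: 0.0006
```

```bash
python3 st.py; python3 car.py w5.png
```

```text
9.7333 w 0.0006 [0.6267 0.1096 0.0691] mach x -25.9 y -67.6 F tool [-0.2 -0.1  0.5] M [-0.07 -0.08  0.04] Rx [ 9.933e-01  1.157e-01 -2.000e-04]Traceback (most recent call last):
  File "car.py", line 6, in <module>
    print('nameplate n',m.sum(),'x',np.percentile(a[m],[1,50]).round(1))
                                    ~~~~~~~~~~~~~^^^^^^^^^^^^^
    return _quantile_unchecked(
        a, q, axis, out, overwrite_input, method, keepdims, weights)
    return _ureduce(a,
                    func=_quantile_ureduce_func,
    ...<5 lines>...
                    overwrite_input=overwrite_input,
                    method=method)
    r = func(a, **kwargs)
    result = _quantile(arr,
                       quantiles=q,
    ...<2 lines>...
                       out=out,
                       weights=wgt)
    slices_having_nans = np.isnan(arr[-1, ...])
                                  ~~~^^^^^^^^^
IndexError: index -1 is out of bounds for axis 0 with size 0
```

View pics/w5.png

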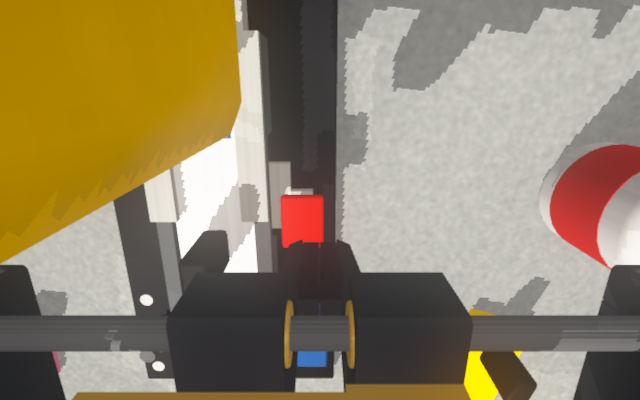

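The view shows the closed fingers at (322,250), above the pad at (302,220) and slightly to its outer side, clear of the lip. I'll press gently.

Emit:
{"name": "play_rows", "arguments": {
  "targets": [
    {"slide": [0,0,8],"dr": [0,0,0]},
    {"slide": [0,0,14],"dr": [0,0,0]},
    {"slide": [0,0,17],"dr": [0,0,0]},
    {"slide": [0,0,19],"dr": [0,0,0]},
    {"slide": [0,0,21],"dr": [0,0,0]},
    {"slide": [0,0,22.5],"dr": [0,0,0]},
    {"slide": [0,0,23],"dr": [0,0,0]}
  ]
}}

```text
time_s: 10.37
tcp_pos: [0.6268, 0.1098, 0.0457]
tcp_rot: [[0.993, 0.116, -0.0], [0.116, -0.993, -0.0], [-0.0, -0.0, -1.0]]
wrist_force: [-0.9, -0.1, 0.2]
width: -0.0001
```

Emit:
{"name": "play_rows", "arguments": {
  "targets": [
    {"slide": [0,0,1],"dr": [0,0,0]},
    {"slide": [0,0,2.5],"dr": [0,0,0]},
    {"slide": [0,0,2.5],"dr": [0,0,0]}
  ]
}}

```text
time_s: 10.62
tcp_pos: [0.6268, 0.1098, 0.0432]
tcp_rot: [[0.993, 0.116, -0.0], [0.116, -0.993, -0.0], [-0.0, -0.0, -1.0]]
wrist_force: [-0.5, -0.5, 0.3]
width: 0.0006
```

```bash
python3 st.py; python3 - <<'E'
from h import *
O=np.array([.5565,.1275]);ux=np.array([-.116,.9932])
c=cap('side');save(c,'s2.png',(270,120,430,280),4);P=world(c);f=c['frame'].astype(int);Z=P[...,2]
rel=P[...,:2]-O;a=rel@ux*1000;b=rel@[-ux[1],ux[0]]*1000
m=(f[...,2]>90)&(f[...,0]<80)&(abs(b)<30)&(Z>.03)&(Z<.05)&(abs(a)<120)
print('nameplate n',m.sum(),a[m].min() if m.any() else 0)
E
```

```text
10.6167 w 0.0006 [0.6268 0.1098 0.0432] mach x -25.7 y -67.8 F tool [-0.6  0.5 -0.3] M [-0.09 -0.05 -0.03] Rx [ 9.933e-01  1.159e-01 -2.000e-04]
nameplate n 111 24.203087144952963
```

View pics/s2.png

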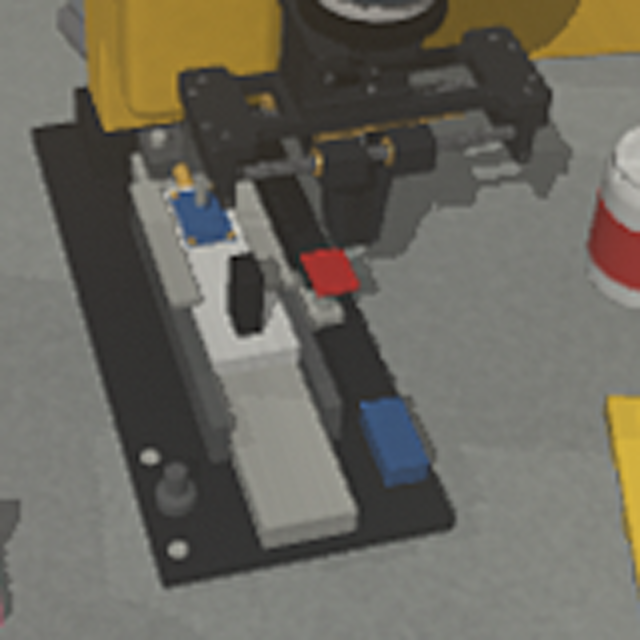

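The side view shows the latched carrier (handle at (248,295)), the red pad at (330,270), and the closed fingertips at about (355,240). They look beyond the pad rather than on it, and no force is felt. I'll check where the tip projects against the pad.

```bash
python3 - <<'E'
from h import *
O=np.array([.5565,.1275]);ux=np.array([-.116,.9932]);uy=np.array([-ux[1],ux[0]])
s=ctrl.observe();p=np.array(s['tcp_pos'])
c=cap('side');P=world(c);f=c['frame'].astype(int);Z=P[...,2]
rel=P[...,:2]-O;a=rel@ux*1000;b=rel@uy*1000
q=np.linalg.inv(c['T'])@np.r_[p,1];uv=c['K']@(q[:3]/q[2]);print('TCP px in crop',(uv[:2]-[270,120])*4, 'depth',q[2],c['range_z'][int(uv[1]),int(uv[0])])
m=(f[...,0]>100)&(f[...,1]<70)&(f[...,2]<70)&(Z>.03)&(Z<.07)&(b<-30)&(b>-100)&(abs(a+25)<40)
print('pad side',m.sum(),np.percentile(a[m],[2,98]),np.percentile(b[m],[2,98]),np.percentile(Z[m],[2,50,98]))
# finger pixels
d=(f.max(-1)<60)&(Z>.035)&(Z<.11)&(b<-35)&(b>-110)&(a>-45)&(a<40)
for z0 in np.arange(.035,.1,.008):
    k=d&(Z>=z0)&(Z<z0+.008)
    if k.any(): print(round(z0,3),k.sum(),'x',a[k].min().round(1),a[k].max().round(1),'y',b[k].min().round(1),b[k].max().round(1))
E
```

```text
TCP px in crop [344.00609708 274.91398712] depth 0.9444917702973004 0.93590343
pad side 118 [-43.1088475  -11.23547848] [-69.00167628 -44.48548755] [0.04790574 0.05096582 0.05353207]
0.043 3 x -27.8 -16.0 y -45.2 -43.8
0.067 1 x -33.3 -33.3 y -63.2 -63.2
0.075 27 x -37.1 -31.5 y -82.0 -53.9
0.083 34 x -37.6 -25.3 y -82.5 -52.3
0.091 43 x -37.7 -26.0 y -81.9 -51.9
0.099 40 x -37.2 -27.5 y -81.5 -50.9
```

```bash
python3 - <<'E'
from h import *
s=ctrl.observe(); print(s['time_s'],s['tcp_pos'],s['joints'],s['wrist_force'])
c=ctrl.capture('wrist');M=np.array(c['mount']);K=np.array(c['mtx'])
for z in (0,-.019,-.03):
    q=np.linalg.inv(M)@[0,0,z,1];uv=K@(q[:3]/q[2]);print(z,uv[:2].round(1),q[2].round(3))
z=c['range_z'];
for u in (310,322,335):
  for v in range(225,275,5):
    d=z[v,u]; t=M@np.r_[np.linalg.inv(K)@[u,v,1]*d,1]; print((u,v),c['frame'][v,u],(t[:3]*1000).round(1))
c=dict(c,T=M,K=K);save(c,'w6.png',(200,120,440,300),3)
E
```

```text
10.7167 [0.62693407 0.10980624 0.04343888] [-7.30955134e-01  2.84767279e+01  8.90866003e+01 -9.00295750e-04
  6.24355314e+01 -7.38786749e+00] [-0.46082856  0.51870187  0.06198234]
0 [318.6 235.3] 0.192
-0.019 [318.5 251. ] 0.174
-0.03 [318.5 261.7] 0.163
(310, 225) [247  50  41] [ -4.5 -10.   -8.9]
(310, 230) [247  50  40] [-4.5 -7.  -8.7]
(310, 235) [247  49  38] [-4.5 -3.9 -8.3]
(310, 240) [247  49  38] [-4.6 -0.8 -7.8]
(310, 245) [70 48 47] [ -3.9  -9.9 -32.4]
(310, 250) [69 46 46] [ -3.8 -10.  -37.6]
(310, 255) [66 45 44] [ -3.6  -9.9 -42.1]
(310, 260) [65 44 45] [ -3.5 -10.  -46.8]
(310, 265) [63 43 44] [ -3.4  -9.7 -50.4]
(310, 270) [60 43 43] [ -3.3 -10.4 -55.6]
(322, 225) [214  46  40] [ 1.8 -9.7 -8.3]
(322, 230) [214  45  40] [ 1.8 -7.  -8.8]
(322, 235) [215  45  38] [ 1.8 -3.9 -8.2]
(322, 240) [216  44  37] [ 1.8 -1.2 -8.7]
(322, 245) [69 48 48] [  1.6  -9.9 -32.4]
(322, 250) [67 47 47] [  1.6 -10.4 -38.4]
(322, 255) [65 47 46] [  1.6  -9.4 -41.2]
(322, 260) [64 46 46] [  1.5  -9.9 -46.6]
(322, 265) [62 45 45] [  1.5 -10.1 -51.2]
(322, 270) [58 42 42] [  1.5  -8.7 -52.6]
(335, 225) [71 56 55] [10.6  6.9 31.1]
(335, 230) [70 55 54] [10.7 10.9 32.1]
(335, 235) [68 53 53] [10.8 14.3 31.8]
(335, 240) [69 53 52] [10.9 18.2 32.5]
(335, 245) [66 51 51] [  7.6 -10.3 -33.2]
(335, 250) [65 50 49] [  7.4 -10.  -37.7]
(335, 255) [64 50 49] [  7.1 -10.5 -43.3]
(335, 260) [62 48 48] [  6.9 -10.5 -47.6]
(335, 265) [61 47 48] [  6.8 -10.2 -51.2]
(335, 270) [58 45 45] [  6.6 -10.  -54.9]
```

View pics/w6.png

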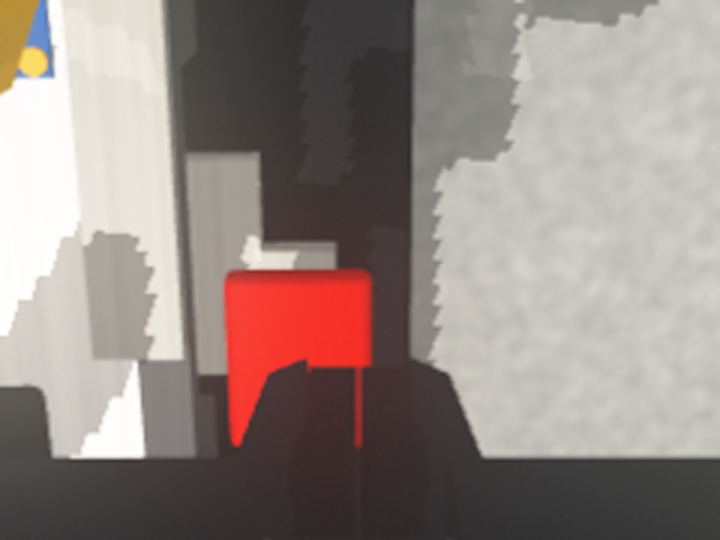

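The wrist depth shows the fingertips ending about 30 mm behind the reported TCP, and the side camera agrees (tips at z ≈ 0.07). So the fingers are still above the pad. Before going lower I'll check the gripper body's clearance over the handle.

```bash
python3 - <<'E'
from h import *
s=ctrl.observe(); R=np.array(s['tcp_rot']);p=np.array(s['tcp_pos'])
c=cap('side');P=world(c);t=((P-p)@R)*1000;f=c['frame'].astype(int)
d=(abs(t[...,0])<120)&(abs(t[...,1])<110)&(t[...,2]<-22)&(t[...,2]>-220)&(c['range_z']>0)
for x0 in range(-120,120,20):
    k=d&(t[...,0]>=x0)&(t[...,0]<x0+20)
    if k.sum()>3:
        zz=t[...,2][k]; i=zz>np.percentile(zz,90); print(x0,k.sum(),'low z',np.sort(zz)[-6:].round(0),'y there',t[...,1][k][i].min().round(0),t[...,1][k][i].max().round(0))
w=ctrl.capture('wrist');M=np.array(w['mount']);K=np.array(w['mtx'])
for (u,v) in [(240,300),(240,285),(260,330),(400,300),(320,330),(320,395),(100,330),(600,330),(20,300),(620,300)]:
    q=M@np.r_[np.linalg.inv(K)@[u,v,1]*w['range_z'][v,u],1]; print((u,v),(q[:3]*1000).round(0))
E
```

```text
-120 551 low z [-88. -86. -85. -85. -85. -84.] y there -109.0 -60.0
-100 773 low z [-87. -85. -85. -84. -84. -83.] y there -66.0 35.0
-80 867 low z [-24. -23. -23. -23. -22. -22.] y there -73.0 35.0
-60 783 low z [-90. -90. -87. -86. -83. -29.] y there -65.0 29.0
-40 887 low z [-98. -97. -93. -91. -90. -88.] y there -73.0 35.0
-20 582 low z [-34. -33. -31. -31. -29. -29.] y there -9.0 11.0
0 561 low z [-31. -30. -30. -30. -30. -29.] y there 3.0 12.0
20 220 low z [-101. -100.  -99.  -99.  -99.  -97.] y there 24.0 37.0
40 169 low z [-107. -107. -106. -105. -105. -105.] y there -24.0 27.0
60 312 low z [-96. -95. -95. -95. -95. -94.] y there -13.0 34.0
80 169 low z [-102. -100.  -98.  -97.  -97.  -95.] y there 32.0 36.0
(240, 300) [ -17.  -35. -111.]
(240, 285) [ -19.  -35. -105.]
(260, 330) [ -12.  -33. -118.]
(400, 300) [  18.  -35. -111.]
(320, 330) [   0.  -27. -111.]
(320, 395) [   0.  -20. -121.]
(100, 330) [ -50.  -27. -111.]
(600, 330) [  64.  -27. -111.]
(20, 300) [ -76.  -28. -101.]
(620, 300) [  77.  -28. -100.]
```

The gripper body sits about 64 mm behind the real tips, as documented, so the whole tool is about 29.5 mm shorter than the reported TCP. With the true tip at TCP + 29.5 mm, contact with the pad is expected at TCP z ≈ 0.0225. There is clearance for that.

Emit:
{"name": "play_rows", "arguments": {
  "targets": [
    {"slide": [0,0,8],"dr": [0,0,0]},
    {"slide": [0,0,14],"dr": [0,0,0]},
    {"slide": [0,0,17],"dr": [0,0,0]},
    {"slide": [0,0,18],"dr": [0,0,0]},
    {"slide": [0,0,18],"dr": [0,0,0]}
  ]
}}

```text
time_s: 11.28
tcp_pos: [0.6264, 0.1098, 0.0246]
tcp_rot: [[0.993, 0.116, -0.001], [0.116, -0.993, -0.0], [-0.001, -0.0, -1.0]]
wrist_force: [0.5, 0.7, 0.8]
width: 0.0002
```

Emit:
{"name": "play_rows", "arguments": {
  "targets": [
    {"slide": [0,0,1.5],"dr": [0,0,0]},
    {"slide": [0,0,3],"dr": [0,0,0]},
    {"slide": [0,0,4.5],"dr": [0,0,0]},
    {"slide": [0,0,5],"dr": [0,0,0]}
  ]
}}

```text
time_s: 11.62
tcp_pos: [0.6273, 0.1098, 0.0209]
tcp_rot: [[0.993, 0.116, 0.001], [0.116, -0.993, -0.0], [0.001, 0.0, -1.0]]
wrist_force: [-1.5, -0.1, 4.3]
width: 0.0005
```

Emit:
{"name": "play_rows", "arguments": {
  "targets": [
    {"slide": [0,0,1.5],"dr": [0,0,0]},
    {"slide": [0,0,3],"dr": [0,0,0]},
    {"slide": [0,0,3],"dr": [0,0,0]}
  ]
}}

```text
time_s: 11.87
tcp_pos: [0.6273, 0.1098, 0.0177]
tcp_rot: [[0.993, 0.116, 0.001], [0.116, -0.993, 0.0], [0.001, 0.0, -1.0]]
wrist_force: [-0.8, 0.8, 4.2]
width: 0.0004
```

Emit:
{"name": "play_rows", "arguments": {
  "targets": [
    {"slide": [0,0,1.5],"dr": [0,0,0]},
    {"slide": [0,0,3],"dr": [0,0,0]},
    {"slide": [0,0,3],"dr": [0,0,0]},
    {"slide": [0,0,3],"dr": [0,0,0]}
  ]
}}

```text
time_s: 12.2
tcp_pos: [0.6274, 0.1099, 0.0149]
tcp_rot: [[0.993, 0.116, 0.001], [0.116, -0.993, 0.0], [0.001, 0.0, -1.0]]
wrist_force: [-1.8, 0.5, 6.3]
width: 0.0003
```

```bash
cat > side.py <<'E'
from h import *
O=np.array([.5565,.1275]);ux=np.array([-.116,.9932])
c=cap('side');P=world(c);f=c['frame'].astype(int);Z=P[...,2]
rel=P[...,:2]-O;a=rel@ux*1000;b=rel@[-ux[1],ux[0]]*1000
m=(f[...,2]>90)&(f[...,0]<80)&(abs(b)<30)&(Z>.03)&(Z<.05)&(abs(a)<120)
print('nameplate n',m.sum(),'min x',a[m].min() if m.any() else 0)
m=(f.max(-1)<70)&(abs(b)<14)&(Z>.055)&(Z<.084)&(a>-150)&(a<-20);print('handle',m.sum(),np.percentile(a[m],[2,50]) if m.any() else 0)
m=(f[...,0]>100)&(f[...,1]<70)&(f[...,2]<70)&(Z>.03)&(Z<.07)&(b<-30)&(b>-100)&(abs(a+25)<40);print('pad z',m.sum(),np.median(Z[m]))
E
python3 st.py; python3 side.py
```

```text
12.2 w 0.0003 [0.6274 0.1099 0.0149] mach x -25.7 y -68.3 F tool [-1.7 -0.8 -6.3] M [-0.01 -0.35 -0.02] Rx [9.933e-01 1.160e-01 9.000e-04]
nameplate n 102 min x -4.417360714909756
handle 100 [-89.76449749 -86.20434813]
pad z 83 0.04365284081957643
```

Pressed with 6 N: the pad went down about 8 mm and the carrier moved back about 28 mm. Next I'll lift off, go over the handle and look.

Emit:
{"name": "play_rows", "arguments": {
  "targets": [
    {"slide": [0,0,-15],"dr": [0,0,0]},
    {"slide": [0,0,-45],"dr": [0,0,0]},
    {"slide": [0,0,-80],"dr": [0,0,0]},
    {"slide": [-20,15,-100],"dr": [0,0,0]},
    {"slide": [-45,35,-100],"dr": [0,0,0]},
    {"slide": [-68,47,-100],"dr": [0,0,0]},
    {"slide": [-68,47,-100],"dr": [0,0,0]},
    {"slide": [-68,47,-100],"dr": [0,0,0]},
    {"slide": [-68,47,-100],"dr": [0,0,0]}
  ],
  "hand": 44
}}

```text
time_s: 13.0
tcp_pos: [0.5654, 0.0553, 0.1144]
tcp_rot: [[0.993, 0.115, 0.001], [0.115, -0.993, 0.0], [0.001, -0.0, -1.0]]
wrist_force: [0.4, 1.2, 0.4]
width: 0.0437
```

```bash
python3 st.py; python3 car.py w7.png; python3 side.py
```

```text
13.0 w 0.0437 [0.5654 0.0553 0.1144] mach x -72.7 y -0.4 F tool [ 0.6 -1.1 -0.4] M [-0.03 -0.04  0.06] Rx [9.933e-01 1.155e-01 7.000e-04]
nameplate n 126 min x -7.069244433261875
handle 89 [-91.04652867 -88.86629362]
pad z 115 0.05082201950291154Traceback (most recent call last):
  File "car.py", line 6, in <module>
    print('nameplate n',m.sum(),'x',np.percentile(a[m],[1,50]).round(1))
                                    ~~~~~~~~~~~~~^^^^^^^^^^^^^
    return _quantile_unchecked(
        a, q, axis, out, overwrite_input, method, keepdims, weights)
    return _ureduce(a,
                    func=_quantile_ureduce_func,
    ...<5 lines>...
                    overwrite_input=overwrite_input,
                    method=method)
    r = func(a, **kwargs)
    result = _quantile(arr,
                       quantiles=q,
    ...<2 lines>...
                       out=out,
                       weights=wgt)
    slices_having_nans = np.isnan(arr[-1, ...])
                                  ~~~^^^^^^^^^
IndexError: index -1 is out of bounds for axis 0 with size 0
```

View pics/w7.png

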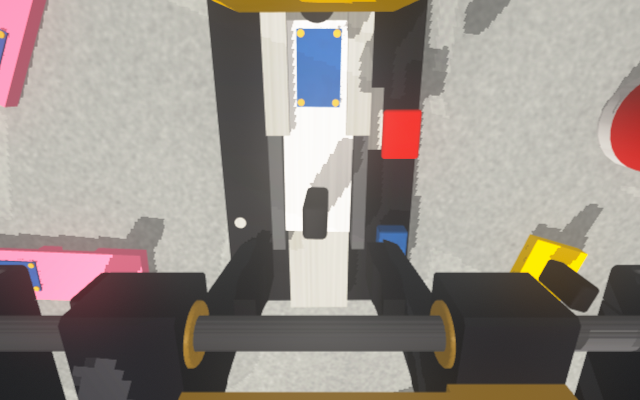

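The carrier is free: the handle is at (315,212), the plate at (318,65) and the pad is up at (400,133). I'll measure the handle.

```bash
sed -i '/nameplate/d' car.py; python3 - <<'E'
from h import *
c=cap('wrist');P=world(c);f=c['frame'].astype(int);Z=P[...,2]
m=(Z>.080)&(Z<.09)&(f.max(-1)<90); m[245:]=False; m[:,:290]=False; m[:,345:]=False
q=P[m];r=cv2.minAreaRect((q[:,:2]*1000).astype(np.float32));print(m.sum(),r,np.median(q,0))
print(togo([r[0][0]/1000,r[0][1]/1000,.017],[.9932,.116]))
E
```

```text
277 ((563.35302734375, 51.45998764038086), (14.770812034606934, 22.62239646911621), 5.941622257232666) [0.56720443 0.04887179 0.08546904]
(array([-2.7,  4. , 97.2]), np.float64(0.03))
```

Emit:
{"name": "play_rows", "arguments": {
  "targets": [
    {"slide": [-2.5,4,30],"dr": [0,0,0]},
    {"slide": [-2.5,4,60],"dr": [0,0,0]},
    {"slide": [-2.5,4,80],"dr": [0,0,0]},
    {"slide": [-2.5,4,92],"dr": [0,0,0]},
    {"slide": [-2.5,4,97],"dr": [0,0,0]},
    {"slide": [-2.5,4,97],"dr": [0,0,0]},
    {"slide": [-2.5,4,97],"dr": [0,0,0]}
  ]
}}

```text
time_s: 13.73
tcp_pos: [0.5637, 0.0511, 0.0181]
tcp_rot: [[0.993, 0.116, 0.001], [0.116, -0.993, -0.0], [0.001, 0.0, -1.0]]
wrist_force: [-0.0, -0.1, 0.0]
width: 0.0439
```

```bash
python3 st.py
```

```text
13.7333 w 0.0439 [0.5637 0.0511 0.0181] mach x -76.7 y 1.7 F tool [-0.   0.1 -0. ] M [-0.09 -0.02 -0.01] Rx [0.9932 0.1163 0.0011]
```

Emit:
{"name": "play_rows", "arguments": {
  "targets": [
    {"slide": [0,0,0],"dr": [0,0,0]},
    {"slide": [0,0,0],"dr": [0,0,0]},
    {"slide": [0,0,0],"dr": [0,0,0]},
    {"slide": [0,0,0],"dr": [0,0,0]},
    {"slide": [0,0,0],"dr": [0,0,0]},
    {"slide": [0,0,0],"dr": [0,0,0]}
  ],
  "hand": 5,
  "squeeze": 50
}}

```text
time_s: 14.23
tcp_pos: [0.5634, 0.0507, 0.0179]
tcp_rot: [[0.993, 0.116, 0.001], [0.116, -0.993, -0.0], [0.001, 0.0, -1.0]]
wrist_force: [1.8, 0.2, 0.8]
width: 0.0157
```

Emit:
{"name": "play_rows", "arguments": {
  "targets": [
    {"slide": [0,3,0],"dr": [0,0,0]},
    {"slide": [0,9,0],"dr": [0,0,0]},
    {"slide": [0,18,0],"dr": [0,0,0]},
    {"slide": [0,28,0],"dr": [0,0,0]},
    {"slide": [0,40,0],"dr": [0,0,0]},
    {"slide": [0,52,0],"dr": [0,0,0]},
    {"slide": [0,64,0],"dr": [0,0,0]},
    {"slide": [0,75,0],"dr": [0,0,0]},
    {"slide": [0,82,0],"dr": [0,0,0]},
    {"slide": [0,82,0],"dr": [0,0,0]}
  ]
}}

```text
time_s: 15.07
tcp_pos: [0.5726, -0.0328, 0.0176]
tcp_rot: [[0.993, 0.114, 0.0], [0.114, -0.993, -0.001], [0.0, 0.001, -1.0]]
wrist_force: [0.1, -2.7, 4.6]
width: 0.0156
```

```bash
python3 st.py;python3 side.py
```

```text
15.0667 w 0.0156 [ 0.5726 -0.0328  0.0176] mach x -161.1 y 2.6 F tool [-0.2  2.7 -4.6] M [-0.37 -0.04 -0.04] Rx [9.934e-01 1.143e-01 1.000e-04]
nameplate n 0 min x 0
handle 0 0
pad z 0 nan
  return _methods._mean(a, axis=axis, dtype=dtype,
  ret = ret.dtype.type(ret / rcount)
```

Emit:
{"name": "play_rows", "arguments": {
  "targets": [
    {"slide": [0,0,-4],"dr": [0,0,0]},
    {"slide": [0,0,-10],"dr": [0,0,0]},
    {"slide": [0,0,-20],"dr": [0,0,0]},
    {"slide": [0,0,-35],"dr": [0,0,0]},
    {"slide": [0,0,-55],"dr": [0,0,0]},
    {"slide": [0,0,-75],"dr": [0,0,0]},
    {"slide": [0,0,-85],"dr": [0,0,0]},
    {"slide": [0,0,-85],"dr": [0,0,0]}
  ]
}}

```text
time_s: 15.78
tcp_pos: [0.5735, -0.0304, 0.1052]
tcp_rot: [[0.993, 0.117, 0.004], [0.117, -0.993, -0.001], [0.003, 0.002, -1.0]]
wrist_force: [0.4, -0.4, -2.6]
width: 0.0158
```

```bash
python3 st.py; python3 - <<'E'
from h import *
s=ctrl.observe();R=np.array(s['tcp_rot']);p=np.array(s['tcp_pos'])
c=cap('side');save(c,'s3.png',(200,120,440,300),3)
w=cap('wrist');P=((world(w)-p)@R)*1000;f=w['frame'].astype(int);b=(f.min(-1)>120)&(abs(P[...,0])<22)&(P[...,1]<-18)&(P[...,1]>-125)&(P[...,2]>-50)&(P[...,2]<25)
print(b.sum(),np.polyfit(P[b][:,1],P[b][:,2],1),P[b].min(0),P[b].max(0))
c=cap('top');P=world(c);Z=P[...,2];f=c['frame'].astype(int)
m=(f[...,2]>90)&(f[...,0]<80)&(P[...,1]<-.2)&(P[...,0]<.62)&(P[...,0]>.35)&(Z>-.01)&(Z<.035);
q=P[m][:,:2]; print('tray',m.sum(),cv2.minAreaRect((q*1000).astype(np.float32)), np.median(Z[m]))
print(togo([.530,-.3234,.1],[.1376,.9905]))
E
```

```text
15.7833 w 0.0158 [ 0.5735 -0.0304  0.1052] mach x -158.8 y 1.4 F tool [0.3 0.4 2.6] M [-0.16 -0.05 -0.03] Rx [0.9931 0.1169 0.0033]
14408 [ 1.49611317e-03 -2.12235749e+01] [ -21.99858581 -112.50028626  -24.93486907] [ 21.98897561 -18.00016566 -18.56408418]
tray 3299 ((484.7055358886719, -314.84393310546875), (131.5338134765625, 222.3255157470703), 82.35942077636719) 0.005060377515756054
(array([-75.1, 286.6,   1.3]), np.float64(-75.41))
```

View pics/s3.png

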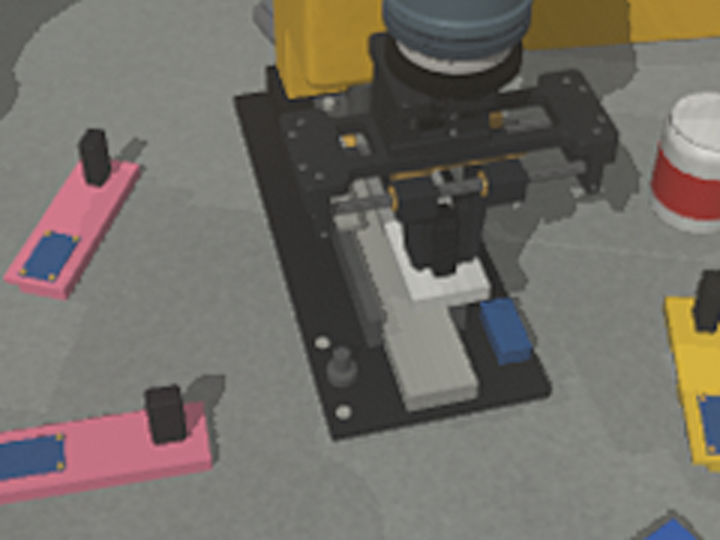

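The side view shows the carrier lifted clear of the rail, level, held between the fingers at (440,240); the stylus (340,365) and the blanks (507,330) are untouched. Now the transfer to the tray.

Emit:
{"name": "play_rows", "arguments": {
  "targets": [
    {"slide": [-4,15,0],"dr": [0,0,-3]},
    {"slide": [-12,45,0],"dr": [0,0,-9]},
    {"slide": [-20,75,0],"dr": [0,0,-15]},
    {"slide": [-28,107,0],"dr": [0,0,-21]},
    {"slide": [-36,138,0],"dr": [0,0,-27]},
    {"slide": [-44,168,0],"dr": [0,0,-33]},
    {"slide": [-52,198,0],"dr": [0,0,-39]},
    {"slide": [-60,229,0],"dr": [0,0,-45]},
    {"slide": [-67,256,0],"dr": [0,0,-51]},
    {"slide": [-70,272,0],"dr": [0,0,-55]}
  ]
}}

```text
time_s: 16.77
tcp_pos: [0.5325, -0.3111, 0.1005]
tcp_rot: [[0.472, 0.882, -0.003], [0.882, -0.472, 0.001], [-0.0, -0.003, -1.0]]
wrist_force: [1.0, -0.1, -2.2]
width: 0.0157
```

```bash
python3 st.py; python3 -c "
from h import *
print(togo([.532,-.3225,.06],[.136,.9907]))"
```

```text
16.7667 w 0.0157 [ 0.5325 -0.3111  0.1005] mach x -432.9 y 74.7 F tool [0.4 1.  2.2] M [-0.1   0.01  0.01] Rx [ 4.719e-01  8.817e-01 -2.000e-04]
(array([-10.2,   5.1,  40.5]), np.float64(-20.34))
```

Emit:
{"name": "play_rows", "arguments": {
  "targets": [
    {"slide": [-4,2,0],"dr": [0,0,-6]},
    {"slide": [-8,4,5],"dr": [0,0,-12]},
    {"slide": [-10,5,15],"dr": [0,0,-18]},
    {"slide": [-10,5,25],"dr": [0,0,-20.3]},
    {"slide": [-10,5,35],"dr": [0,0,-20.3]},
    {"slide": [-10,5,40],"dr": [0,0,-20.3]},
    {"slide": [-10,5,40],"dr": [0,0,-20.3]},
    {"slide": [-10,5,40],"dr": [0,0,-20.3]}
  ]
}}

```text
time_s: 17.43
tcp_pos: [0.5336, -0.3194, 0.0616]
tcp_rot: [[0.141, 0.99, -0.001], [0.99, -0.141, 0.001], [0.001, -0.001, -1.0]]
wrist_force: [-0.1, 0.1, -3.8]
width: 0.0159
```

```bash
python3 st.py; python3 - <<'E'
from h import *
print(togo([.532,-.3225,-.004],[.136,.9907]))
c=cap('side');save(c,'s4.png',(210,240,450,400),3)
E
```

```text
17.4333 w 0.0159 [ 0.5336 -0.3194  0.0616] mach x -441.2 y 74.6 F tool [ 0.  -0.1  3.8] M [-0.04 -0.    0.05] Rx [1.407e-01 9.901e-01 9.000e-04]
(array([-3.4, -1. , 65.6]), np.float64(-0.27))
```

View pics/s4.png

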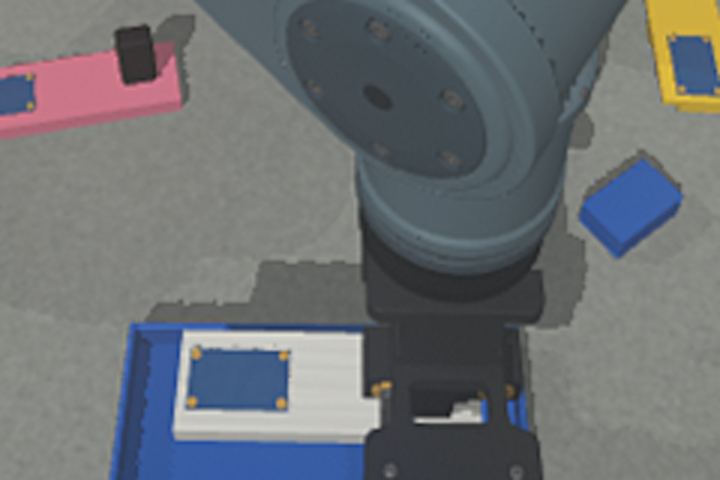

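The carrier hangs level and aligned over the blue tray (name plate at (238,380), tray from x=115 to 530). Lowering it gently.

Emit:
{"name": "play_rows", "arguments": {
  "targets": [
    {"slide": [-3.4,-1,12],"dr": [0,0,0]},
    {"slide": [-3.4,-1,25],"dr": [0,0,0]},
    {"slide": [-3.4,-1,37],"dr": [0,0,0]},
    {"slide": [-3.4,-1,47],"dr": [0,0,0]},
    {"slide": [-3.4,-1,54],"dr": [0,0,0]},
    {"slide": [-3.4,-1,58],"dr": [0,0,0]},
    {"slide": [-3.4,-1,60],"dr": [0,0,0]},
    {"slide": [-3.4,-1,61],"dr": [0,0,0]},
    {"slide": [-3.4,-1,61],"dr": [0,0,0]}
  ]
}}

```text
time_s: 18.23
tcp_pos: [0.5327, -0.3233, 0.0016]
tcp_rot: [[0.14, 0.99, 0.0], [0.99, -0.14, -0.0], [-0.0, 0.0, -1.0]]
wrist_force: [-0.2, 1.0, -1.7]
width: 0.0162
```

Emit:
{"name": "play_rows", "arguments": {
  "targets": [
    {"slide": [0,0,1],"dr": [0,0,0]},
    {"slide": [0,0,2],"dr": [0,0,0]},
    {"slide": [0,0,3],"dr": [0,0,0]},
    {"slide": [0,0,3],"dr": [0,0,0]}
  ]
}}

```text
time_s: 18.57
tcp_pos: [0.5325, -0.3231, -0.0015]
tcp_rot: [[0.14, 0.99, 0.0], [0.99, -0.14, -0.0], [-0.0, 0.0, -1.0]]
wrist_force: [0.7, -0.7, -3.0]
width: 0.0156
```

Emit:
{"name": "play_rows", "arguments": {
  "targets": [
    {"slide": [0,0,1],"dr": [0,0,0]},
    {"slide": [0,0,2],"dr": [0,0,0]},
    {"slide": [0,0,2],"dr": [0,0,0]}
  ]
}}

```text
time_s: 18.82
tcp_pos: [0.5324, -0.3231, -0.0038]
tcp_rot: [[0.14, 0.99, -0.0], [0.99, -0.14, 0.0], [0.0, -0.0, -1.0]]
wrist_force: [0.3, 0.2, -2.1]
width: 0.016
```

Emit:
{"name": "play_rows", "arguments": {
  "targets": [
    {"slide": [0,0,1],"dr": [0,0,0]},
    {"slide": [0,0,1.5],"dr": [0,0,0]},
    {"slide": [0,0,1.5],"dr": [0,0,0]}
  ]
}}

```text
time_s: 19.07
tcp_pos: [0.5324, -0.3231, -0.0053]
tcp_rot: [[0.14, 0.99, -0.0], [0.99, -0.14, 0.0], [0.0, -0.0, -1.0]]
wrist_force: [0.1, -0.3, -2.8]
width: 0.0159
```

Emit:
{"name": "play_rows", "arguments": {
  "targets": [
    {"slide": [0,0,0.6],"dr": [0,0,0]},
    {"slide": [0,0,1],"dr": [0,0,0]},
    {"slide": [0,0,1],"dr": [0,0,0]}
  ]
}}

```text
time_s: 19.32
tcp_pos: [0.5325, -0.3231, -0.0062]
tcp_rot: [[0.14, 0.99, -0.0], [0.99, -0.14, 0.0], [0.0, -0.0, -1.0]]
wrist_force: [-0.4, -0.1, -1.8]
width: 0.0157
```

Emit:
{"name": "play_rows", "arguments": {
  "targets": [
    {"slide": [0,0,0.6],"dr": [0,0,0]},
    {"slide": [0,0,1],"dr": [0,0,0]},
    {"slide": [0,0,1],"dr": [0,0,0]}
  ]
}}

```text
time_s: 19.57
tcp_pos: [0.5326, -0.3231, -0.0064]
tcp_rot: [[0.14, 0.99, 0.0], [0.99, -0.14, -0.0], [-0.0, 0.0, -1.0]]
wrist_force: [-1.7, 2.3, 5.4]
width: 0.0153
```

Emit:
{"name": "play_rows", "arguments": {
  "targets": [
    {"slide": [0,0,0.6],"dr": [0,0,0]},
    {"slide": [0,0,1],"dr": [0,0,0]},
    {"slide": [0,0,1],"dr": [0,0,0]}
  ]
}}

```text
time_s: 19.82
tcp_pos: [0.5328, -0.3231, -0.0066]
tcp_rot: [[0.14, 0.99, 0.0], [0.99, -0.14, -0.0], [-0.0, 0.0, -1.0]]
wrist_force: [-4.6, 5.2, 10.5]
width: 0.0159
```

It is on the floor (contact 5–10 N). I'll ease off, open and lift.

Emit:
{"name": "play_rows", "arguments": {
  "targets": [
    {"slide": [0,0,-1.5],"dr": [0,0,0]},
    {"slide": [0,0,-1.5],"dr": [0,0,0]}
  ]
}}

```text
time_s: 19.98
tcp_pos: [0.5328, -0.3234, -0.0063]
tcp_rot: [[0.14, 0.99, 0.001], [0.99, -0.14, -0.001], [-0.001, 0.001, -1.0]]
wrist_force: [0.6, 0.3, -1.6]
width: 0.0155
```

Emit:
{"name": "play_rows", "arguments": {
  "targets": [
    {"slide": [0,0,0],"dr": [0,0,0]},
    {"slide": [0,0,0],"dr": [0,0,0]},
    {"slide": [0,0,0],"dr": [0,0,0]},
    {"slide": [0,0,0],"dr": [0,0,0]},
    {"slide": [0,0,-10],"dr": [0,0,0]},
    {"slide": [0,0,-40],"dr": [0,0,0]},
    {"slide": [0,0,-80],"dr": [0,0,0]},
    {"slide": [0,0,-120],"dr": [0,0,0]},
    {"slide": [0,0,-150],"dr": [0,0,0]},
    {"slide": [0,0,-150],"dr": [0,0,0]}
  ],
  "hand": 36
}}

```text
time_s: 20.82
tcp_pos: [0.5363, -0.3263, 0.1527]
tcp_rot: [[0.14, 0.99, 0.01], [0.99, -0.14, -0.009], [-0.008, 0.011, -1.0]]
wrist_force: [0.7, -1.4, 1.2]
width: 0.0362
```

Emit:
{"name": "play_rows", "arguments": {
  "targets": [
    {"slide": [0,0,0],"dr": [0,0,0]},
    {"slide": [0,0,0],"dr": [0,0,0]},
    {"slide": [0,0,0],"dr": [0,0,0]}
  ]
}}

```text
time_s: 21.07
tcp_pos: [0.5315, -0.3223, 0.1417]
tcp_rot: [[0.14, 0.99, -0.002], [0.99, -0.14, 0.002], [0.002, -0.003, -1.0]]
wrist_force: [-0.2, -0.4, -0.9]
width: 0.0359
```

```bash
python3 st.py; python3 side.py; python3 - <<'E'
from h import *
c=cap('side');save(c,'s5.png')
w=cap('wrist');P=world(w);f=w['frame'].astype(int);X,Y,Z=P[...,0],P[...,1],P[...,2]
m=(f.min(-1)>120)&(Z>.005)&(Z<.03)&(X>.37)&(X<.6)&(Y<-.24)&(Y>-.4)
A=np.c_[P[m][:,:2],np.ones(m.sum())];k=np.linalg.lstsq(A,P[m][:,2],rcond=None)[0]
print('carrier top',m.sum(),'z',np.median(Z[m]).round(4),'tilt',k[:2].round(4),cv2.minAreaRect((P[m][:,:2]*1000).astype(np.float32)))
m=(Z>.05)&(Z<.075)&(f.max(-1)<90)&(X>.37)&(X<.6)&(Y<-.24)&(Y>-.4);print('handle',m.sum(),np.median(P[m],0).round(4) if m.any() else 0)
E
```

```text
21.0667 w 0.0359 [ 0.5315 -0.3223  0.1417] mach x -443.9 y 77.0 F tool [-0.4 -0.1  0.9] M [ 0.03  0.03 -0.  ] Rx [0.14   0.9902 0.0017]
nameplate n 0 min x 0
handle 0 0
pad z 0 nan
carrier top 7435 z 0.0163 tilt [0.0029 0.0009] ((502.3872375488281, -302.73040771484375), (96.76502990722656, 184.40200805664062), 82.03288269042969)
handle 556 [ 0.5319 -0.3217  0.0609]
  return _methods._mean(a, axis=axis, dtype=dtype,
  ret = ret.dtype.type(ret / rcount)
```

View pics/s5.png

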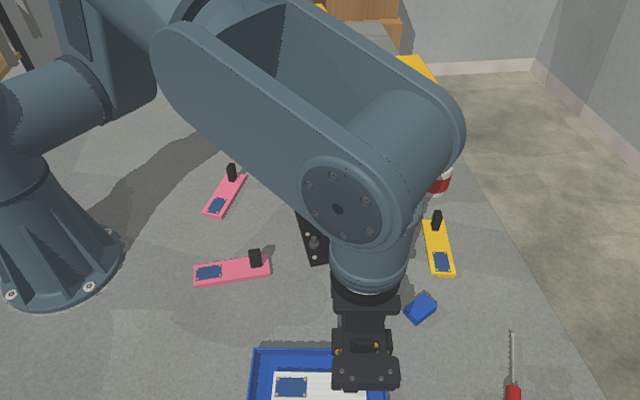

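The view shows the carrier flat in the blue tray, with its name plate at (290,387). The plate pack at (420,308) is where it was, and the gripper is clear above. Handing in.

```bash
python3 -c "
from bench import ctrl
print(ctrl.finish_job())"
```

```text
the job is handed in; nothing more can be done
None
```

I latched the carrier, freed it with a light press on the red pad, drew it out of the rail and set it flat in the blue tray. I handed the job in at about 21 s; no verdict is reported.

- **Latching:** I slid the carrier in with at most about 8 N of measured resistance. After I let go it stayed put for about 0.7 s, with the handle 20 mm from the pad centre and the pad up at 52 mm. I judged the latch from this and the force, since the joint values cannot be read directly.
- **Release:** I pressed the pad about 8 mm down with about 6 N. The carrier moved back about 28 mm, and the pad came up again to 51 mm.
- **Placing:** Contact with the tray floor was about 5 to 10 N. The last check showed the plate top at 16.3 mm (floor plus plate thickness), a tilt of about 0.003 rad and the handle about 50 mm from the tray centre along its length. The fingers were open and well above it.

**Checks that disagreed or failed:**
- **Fingertips:** The real fingertips end about 29.5 mm behind the reported TCP. The wrist depth, the side camera and the later pad contact all showed this. The first slide therefore gripped only the top of the handle, and my first press on the pad met nothing, so I corrected for it from then on.
- **Final pad check:** The arm blocked the side camera's view of the pad at the end. That the catch is up rests on the check right after the release.
- **Objects left alone:** In the later pictures the stylus and both plate packs looked to be where they were. The mouse was not in view later, but no move went near it after the first picture.

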